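# Snap ring onto the drive spindle

### The job

Press the raised cover plate of the drive unit down until it lies flat on the housing. Then take the snap-ring pliers out of their stand by the two handles, squeeze them fully so that the ring on their tips is spread, pass the ring down over the end of the spindle and finish holding it there: still spread, level with the groove and centred round it, clear of the plate, with the pliers upright in the gripper and not let go. Leave the tape roll, the beaker and the timer where they are.

Things in the scene. Friction and masses are not known exactly. Their poses are not given: they have to be found in the camera images.
- drive: Drive unit, fixed: grey housing 124 x 104 mm on a dark foot 140 x 120 mm, housing top 30 mm above the worktop, with an upright steel spindle of 30 mm diameter. Origin on the spindle axis at worktop height; z up; x towards the keeper (dark bar, 44 mm high with its screws, x = +40 to +60 mm) that holds the cover plate's low edge. The plate's raised edge is on the -x side.
- shaft_top (a point): Centre of the spindle's end face, 60 mm above the worktop. The last 5 mm taper from 30 to 22 mm diameter.
- groove (a point): Middle of the groove in the spindle, on the axis, 41 mm above the worktop. The groove is 8 mm wide (37 to 45 mm), 25 mm in diameter. The seated plate's top is at 35 mm.
- cover_plate (a joint): Tilt in rad of the aluminium cover plate (96 x 80 x 5 mm, 37 mm hole round the spindle): 0 = flat on the housing, positive = -x edge raised; starts at 0.09 to 0.15. It turns about its low edge at x = +44 mm of the drive unit, is stiff, stays at any angle, and goes down with about 3 to 5 N pressed on the raised side.
- plate_edge (a point): Point on the plate's upper face near the raised edge, 40 mm from the spindle axis on its -x side and 12 mm in from the edge; a good place to press. About 35 mm above the worktop when the plate is flat.
- stand: Pliers stand, fixed: grey base 90 x 80 x 8 mm with an upright 80 mm high aluminium back post on its +x side and two cheeks (to 79 mm high) that flank the cross bar on the back of the pliers' joint block with 2.5 mm play. Open upwards and to -x: the pliers lift straight up. Origin at the base's underside; z up.
- pliers: Snap-ring pliers, loose, about 0.14 kg, standing tips down in the stand with its yaw, the steel snap ring captive on their tips. Origin under the centre of the ring; z up along the pliers; x from the ring centre to the pliers, which stand in the plane x = +25 mm: joint block with a 40 mm wide cross bar at 62 mm height, two black handles, one on +y and one on -y, at 88 to 140 mm.
- pliers_grip (a point): Mid-point between the black handles at gripping height, 125 mm above the worktop in the stand; axes as pliers. Outer width over the handles along y: 52 mm here, 61 mm at their tops 23 mm higher. Squeezed along y by about 10 N (20 N or more holds well) they stop, parallel, 34 mm wide, with the ring fully spread; they spring back when released.
- ring_center (a point): Centre of the ring when spread, at half its 4 mm thickness; 25 mm from the pliers' plane on their -x side, 115 mm below pliers_grip. Fully spread, the ring is round with a 34 mm clear bore, 2 mm all round the 30 mm spindle; relaxed it does not pass over the spindle.
- ring_l (a joint): Spread of one half of the ring in rad: 0 = relaxed, 0.24 = fully spread (pliers squeezed to their stop). The other half moves alike. About 0.2 is needed to pass the spindle.
- tape_roll: Bystander: roll of cream tape lying flat, 75 mm across, 19 mm high. Origin under its centre.
- beaker: Bystander: empty clear beaker, 55 mm across, 70 mm high. Origin under its centre.
- timer: Bystander: small grey bench timer lying flat, 62 x 62 x 18 mm. Origin under its centre.
There are look-alikes about, which are no part of the job. Leave any blue or pink look-alike of the pliers alone.

How it is judged:
By the outcome, as a careful person would: the job done as asked, in the order asked, and still so for the second after the job is handed in, while the arm keeps its last pose, push and grip.
It also fails if it takes over 61 s, if anything falls off the work surface, if the arm or the gripper's body presses on something with over 40 N, if the wrist force passes 120 N, or if a joint passes its speed limit or range.

### The arm

A 6-joint arm with a two-finger parallel gripper is mounted at the origin on a cart in front of the work surface, level with it; the furniture and walls round the work are solid. World frame = base frame: x ahead of the robot, y to its left, z up, the work surface at z = 0. Lengths are in m, angles in rad, forces in N, time in s.
With the tool pointing down it reaches from about 0.25 to 0.8 m from the base axis. Payload 8.5 kg.
Tool frame: the origin (TCP) lies between the finger pads; the fingertips stand 14 mm ahead of it and the grasp point (between the pads) lies 5 mm behind it; x points along the fingers, z is the direction in which the jaws open and shut, and the axes are right-handed (so a half turn about x gives the same grasp; the last joint's range is limited). The gripper opens to 85 mm and grips with 20 to 120 N. Pads are 22 mm wide; open, the fingers measure 114 mm over their backs; the gripper's body (76 mm by 85 mm) begins 54 mm behind the grasp point. The pads swing forward as they close: fully open they stand 13 mm farther back than shut.
Start: joints at [-1.338, 0.238, -0.013, 1.319, 0, 1.571], TCP at [0.121, -0.511, 0.21] pointing down, gripper open.
Joint ranges: [-2.66, 2.66], [-1.03, 1.9], [-1.14, 1.46], [-1.82, 2.27], [-1.45, 1.34], [-3.14, 3.14]. Speed limits (rad/s): [2.22, 2.22, 2.79, 3.14, 3.14, 3.14].

### API

Orientations are given as a unit quaternion [x, y, z, w].
In Python, from station import monitor, imaging, job_done gives the robot as it stands.
- The arm moves only by the shell command python3 -m jog 'ROWS' [OPENING]. ROWS is JSON, one flat list of numbers, 6 for each row, row after row: the shift along the tool's x, y, z in m, then the turn, a rotation vector about the tool's x, y, z in rad. A call has exactly 8 rows; each row is the pose to reach, as a shift and turn from the pose commanded when the call began, along the tool's axes at that moment; what a row does not reach only later rows make up. A row lasts 1/8 s, in which the tool goes at most 62.5 mm and 10.7 degrees, less where a joint would pass 70% of its speed; a pose out of reach is approached as far as the arm can. A call with a gripper value outside its range is refused whole. OPENING is the opening, from 0 (shut) to 1 (fully open), set as the call begins (- or left out, the last holds). The fingers move at their own pace and stop on an object; the grip force is fixed at half the most. Time passes only in rows, so rows that repeat a pose let the fingers close, or fill a call up. It gives the time, the measured TCP pose, the force and the opening at its end, in the units of the state.
- monitor.sense(): the state, without advancing time (a new reading comes with each control period).
- imaging.read_camera(name): name is "scene" or "side" or "wrist"; returns the picture (480x640x3 uint8, red, green, blue); there is no depth.
- imaging.camera_params(name): a dict with "camera_matrix" (3x3 intrinsics, pixels), "view" (4x4, takes a point from world to camera coordinates). Camera axes: x right, y up, looking along -z (the intrinsics and any distortion apply to the point x, -y, -z); pixel columns grow to the right and rows downward; lengths in m; the calibration is good to about 2 mm. A picture is of the moment at which its call begins: read the wrist's pose just before it. camera_params takes no time and is no camera call; for the wrist camera it gives the pose at the moment of the call.
- job_done(): hands the job in, once; it reports no verdict.
The state is a dict: "clock": time; "joints": joint angles; "dq": joint speeds; "effort": joint torques, N m; "position": TCP position; "eef_rot": TCP orientation; "ft_force": force on the tool from outside, world axes, zero at the start; "torque": the same for the moment, N m; "gripper_width": finger opening in m.
Only numpy, scipy, OpenCV 4.12 (cv2) and the standard library are available. Lean on these libraries where they do the work, as an engineer would, in place of code of your own. Each camera call takes 0.05 s, during which the arm holds its last target.

## Working session

There is one attempt and no reset: what is moved stays moved. The work goes in short steps, Python scripts to look and compute and a shell command to move; the robot and the scene stay as the last step left them, time stands still between calls to the robot, and variables do not carry over. Pictures are saved under pics/ and viewed, and the job is handed in when it is done.

```bash
ls; mkdir -p pics; python3 - <<'E'
from station import monitor, imaging
import cv2,numpy as np
print(monitor.sense())
for n in ["scene","side","wrist"]:
    p=imaging.camera_params(n); print(n,p)
    im=imaging.read_camera(n); cv2.imwrite(f"pics/{n}0.png",im[:,:,::-1])
E
```

```text
pics
{'clock': 0.0, 'joints': array([-1.33799087e+00,  2.38770053e-01, -1.42395776e-02,  1.31919964e+00,
        1.08513524e-06,  1.57081824e+00]), 'dq': array([-0.00026767,  0.001418  ,  0.00091812, -0.00052286,  0.00039519,
       -0.00083002]), 'effort': array([ 1.00629975e-03, -5.38775897e+01,  3.46439052e+01,  1.83723163e-02,
        7.67570191e-05, -4.40028941e-06]), 'position': array([ 0.12102093, -0.51041006,  0.20928899]), 'eef_rot': array([ 0.43886249,  0.55507313, -0.43824226,  0.55428986]), 'ft_force': array([-0.32591524,  0.13925559,  0.2348988 ]), 'torque': array([-0.03551612, -0.00968139, -0.01391753]), 'gripper_width': 0.0854510783679963}
scene {'camera_matrix': array([[513.80237751,   0.        , 324.58412426],
       [  0.        , 513.80237751, 237.07041306],
       [  0.        ,   0.        ,   1.        ]]), 'view': array([[-0.81944658,  0.57310158, -0.00786679,  0.44175533],
       [-0.50470111, -0.71500374,  0.48378346,  0.24467229],
       [ 0.27163228,  0.40040508,  0.87515237, -1.24157714],
       [ 0.        ,  0.        ,  0.        ,  1.        ]])}
side
[... 160 characters left out ...]
.        ]]), 'view': array([[ 0.93542592,  0.35350028, -0.00398704, -0.50500333],
       [-0.25913689,  0.69330753,  0.67243791,  0.0215262 ],
       [ 0.24047123, -0.62798266,  0.7401428 , -1.15040222],
       [ 0.        ,  0.        ,  0.        ,  1.        ]])}
wrist {'camera_matrix': array([[354.88580952,   0.        , 323.02883174],
       [  0.        , 354.88580952, 240.96530383],
       [  0.        ,   0.        ,   1.        ]]), 'view': array([[ 0.23056139, -0.97305521, -0.00223748, -0.52291281],
       [ 0.93124623,  0.22132056, -0.28947828,  0.03652962],
       [ 0.28217355,  0.06465886,  0.95718197, -0.38070779],
       [ 0.        ,  0.        ,  0.        ,  1.        ]])}
```

View pics/scene0.png

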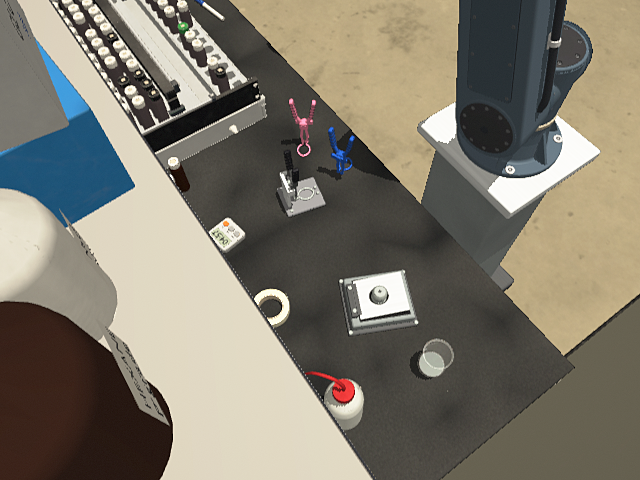

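View pics/side0.png

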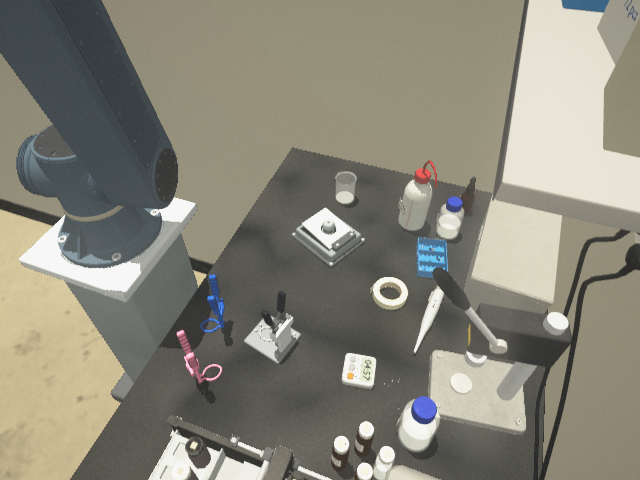

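View pics/wrist0.png

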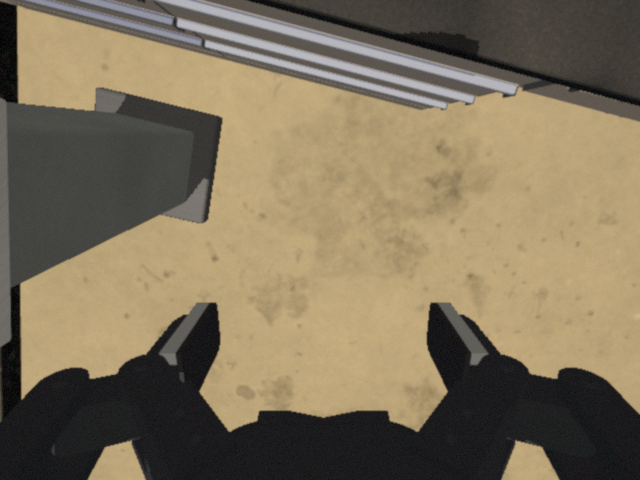

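The candidates for the pliers in the scene view are black in the grey stand (295,175), blue (342,150) and pink (303,120). The description says black handles in a grey stand, so I choose the black one. I'll check that with close crops.

```bash
python3 - <<'E'
import cv2,numpy as np
s=cv2.imread("pics/scene0.png");d=cv2.imread("pics/side0.png")
def crop(im,x,y,w,h,k): return cv2.resize(im[y:y+h,x:x+w],None,fx=k,fy=k,interpolation=cv2.INTER_CUBIC)
a=crop(s,265,140,70,80,5);b=crop(d,235,280,70,80,5)
cv2.imwrite("pics/c_stand.png",np.hstack([a,b]))
a=crop(s,330,260,95,80,4);b=crop(d,285,200,90,80,4)
cv2.imwrite("pics/c_drive.png",np.hstack([a,b]))
E
```

```text
(no output)
```

View pics/c_stand.png

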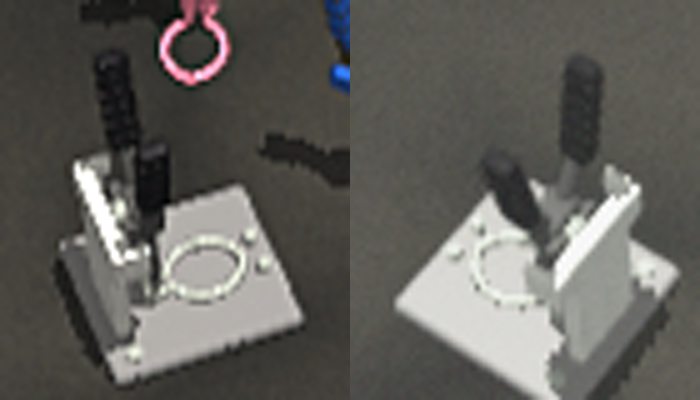

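View pics/c_drive.png

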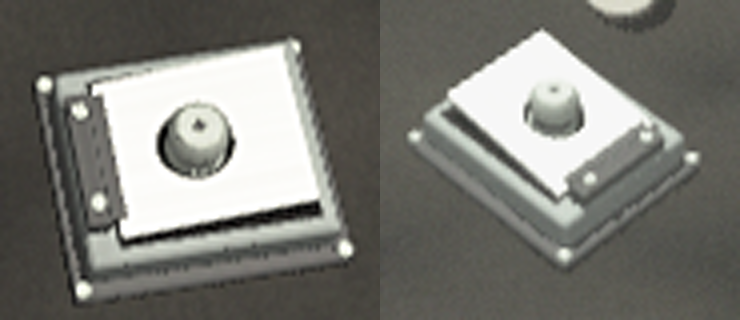

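The crops show black handles in the grey stand with a steel ring at scene (306,193). The spindle end is at scene (380,291) and side (328,222). Next I'll triangulate these points.

```bash
cat > h.py <<'E'
import numpy as np,cv2
from station import imaging
def ray(n,px,P=None):
    p=P or imaging.camera_params(n);V=np.array(p["view"]);K=np.array(p["camera_matrix"])
    d=np.linalg.inv(K)@np.array([px[0],px[1],1.]);d=np.array([d[0],-d[1],-d[2]])
    R=V[:3,:3];o=-R.T@V[:3,3];d=R.T@d;return o,d/np.linalg.norm(d)
def onz(n,px,z,P=None):
    o,d=ray(n,px,P);return o+d*(z-o[2])/d[2]
def tri(a,b):
    (o1,d1),(o2,d2)=a,b
    t=np.linalg.lstsq(np.c_[d1,-d2],o2-o1,rcond=None)[0]
    p,q=o1+t[0]*d1,o2+t[1]*d2;return (p+q)/2,np.linalg.norm(p-q)
def proj(n,X,P=None):
    p=P or imaging.camera_params(n);V=np.array(p["view"]);c=V[:3,:3]@np.asarray(X)+V[:3,3]
    u=np.array(p["camera_matrix"])@[c[0],-c[1],-c[2]];return u[:2]/u[2]
E
python3 - <<'E'
from h import *
np.set_printoptions(precision=4,suppress=True)
S=lambda x,y:ray("scene",(330+x/4,260+y/4)); D=lambda x,y:ray("side",(285+(x-380)/4,200+y/4))
print("spindle",tri(S(199,124),D(553,88)))
for nm,a,b in [("A",(45,85),(693,158)),("B",(83,290),(565,256)),("C",(347,248),(415,136))]:
    print(nm,tri(S(*a),D(*b)))
print("keep1",tri(S(80,112),D(648,134)),"keep2",tri(S(99,204),D(590,178)))
s=[onz("scene",(330+x/4,260+y/4),0.012) for x,y in [(45,85),(83,290),(347,248),(295,45)]]
print(np.array(s),np.mean(s,0))
print("spz60",onz("scene",(330+199/4,260+124/4),.06),onz("side",(285+173/4,222),.06))
print("handle far",tri(ray("scene",(287.4,151)),ray("side",(281.4,292))))
print("handle near",tri(ray("scene",(295.4,170)),ray("side",(265,311.4))))
print("ring",onz("scene",(306,193.4),.01))
for x,y in [(112,381),(303,320),(242,187)]: print("base scene",onz("scene",(265+x/5,140+y/5),.008))
for x,y in [(395,305),(555,398),(680,275),(490,190)]: print("base side",onz("side",(235+(x-350)/5,280+y/5),.008))
E
```

```text
spindle (array([0.5203, 0.1593, 0.0598]), np.float64(0.0012911755219135596))
A (array([0.5989, 0.1118, 0.0919]), np.float64(0.03987008674655614))
B (array([ 0.5563,  0.1546, -0.0919]), np.float64(0.047726731343282376))
C (array([ 0.4248,  0.2172, -0.0922]), np.float64(0.047351952623639955))
keep1 (array([0.5788, 0.1283, 0.0795]), np.float64(0.017837261340677736)) keep2 (array([0.5586, 0.1474, 0.001 ]), np.float64(0.019959704442806345))
[[0.5561 0.0837 0.012 ]
 [0.6044 0.1819 0.012 ]
 [0.4864 0.2389 0.012 ]
 [0.4379 0.1395 0.012 ]] [0.5212 0.161  0.012 ]
spz60 [0.5211 0.1594 0.06  ] [0.5197 0.1593 0.06  ]
handle far (array([ 0.5312, -0.1408,  0.1796]), np.float64(0.008912369878697366))
handle near (array([ 0.5049, -0.146 ,  0.1025]), np.float64(0.01160275045899443))
ring [ 0.4941 -0.1369  0.01  ]
base scene [ 0.5603 -0.1119  0.008 ]
base scene [ 0.4737 -0.0895  0.008 ]
base scene [ 0.455  -0.1648  0.008 ]
base side [ 0.4555 -0.1711  0.008 ]
base side [ 0.5331 -0.1859  0.008 ]
base side [ 0.559  -0.1175  0.008 ]
base side [ 0.4687 -0.1079  0.008 ]
```

```bash
python3 - <<'E'
from h import *
np.set_printoptions(precision=4,suppress=True)
S=lambda x,y:ray("scene",(330+x/4,260+y/4)); D=lambda x,y:ray("side",(285+(x-380)/4,200+y/4))
for nm,a,b in [("B",(83,290),(693,158)),("A",(45,85),(565,256)),("D",(295,45),(415,136))]:
    print(nm,tri(S(*a),D(*b)))
k1=tri(S(80,112),D(590,178));k2=tri(S(99,204),D(648,134));print("keep",k1,k2,(k1[0]+k2[0])/2)
h1=tri(ray("scene",(287.4,151)),ray("side",(265,311.4)))
h2=tri(ray("scene",(295.4,170)),ray("side",(281.4,292)))
print("handles",h1,h2,(h1[0]+h2[0])/2, np.linalg.norm(h1[0]-h2[0]))
v=(h1[0]-h2[0]);print(np.degrees(np.arctan2(v[1],v[0])))
E
```

```text
B (array([0.6037, 0.181 , 0.0082]), np.float64(0.00023850662539824478))
A (array([0.5551, 0.082 , 0.0071]), np.float64(0.0008409106026933706))
D (array([0.4373, 0.1385, 0.0084]), np.float64(0.00145688014313481))
keep (array([0.5585, 0.1154, 0.0412]), np.float64(0.00029692849419855606)) (array([0.5797, 0.1595, 0.0423]), np.float64(0.00010424180122503836)) [0.5691 0.1374 0.0418]
handles (array([ 0.5128, -0.1677,  0.1429]), np.float64(0.00021528477826902667)) (array([ 0.5246, -0.1187,  0.1429]), np.float64(0.0018725075869772405)) [ 0.5187 -0.1432  0.1429] 0.050363738767304427
-103.57119654277291
```

```bash
cat >> h.py <<'E'
from scipy.spatial.transform import Rotation as R
from station import monitor
def goal(p,yawz):
    """tool x down, tool z horizontal at world angle yawz(deg): return shift, rotvec in current tool axes"""
    s=monitor.sense();R0=R.from_quat(s["eef_rot"]).as_matrix();p0=np.array(s["position"])
    a=np.radians(yawz);x=np.array([0,0,-1.]);z=np.array([np.cos(a),np.sin(a),0]);y=np.cross(z,x)
    Rg=np.c_[x,y,z]
    return R0.T@(np.array(p)-p0),R.from_matrix(R0.T@Rg).as_rotvec()
E
python3 - <<'E'
from h import *
np.set_printoptions(precision=4,suppress=True)
s=monitor.sense();print(s["clock"]);M=R.from_quat(s["eef_rot"]).as_matrix();print(M)
V=imaging.camera_params("wrist")["view"];o=-V[:3,:3].T@V[:3,3]
print("cam in tool",M.T@(o-s["position"]),"look in tool",M.T@(-V[2,:3]))
z=np.degrees(np.arctan2(M[1,2],M[0,2]));print("zang",z)
for yz in (z,154.2,64.2,-25.8,90):
  print(yz,goal([.4844,.1769,.13],yz))
print(goal([.5187,-.1432,.2],76.3),goal([.5187,-.1432,.2],76.3-180))
E
```

```text
0.15
[[-0.0002  0.973   0.2307]
 [ 0.0011  0.2307 -0.973 ]
 [-1.      0.     -0.0011]]
cam in tool [-0.1645  0.0752 -0.0011] look in tool [ 0.9572 -0.2895 -0.0009]
zang -76.66364161900674
-76.66364161900674 (array([ 0.0801,  0.5121, -0.585 ]), array([-0.    , -0.0011, -0.    ]))
154.2 (array([ 0.0801,  0.5121, -0.585 ]), array([ 2.2539, -0.0006,  0.0012]))
64.2 (array([ 0.0801,  0.5121, -0.585 ]), array([-2.4585, -0.0005, -0.0014]))
-25.8 (array([ 0.0801,  0.5121, -0.585 ]), array([-0.8877, -0.001 , -0.0005]))
90 (array([ 0.0801,  0.5121, -0.585 ]), array([-2.9088, -0.0002, -0.0016]))
(array([ 0.0097,  0.4717, -0.2657]), array([-2.6697, -0.0003, -0.0015])) (array([ 0.0097,  0.4717, -0.2657]), array([ 0.4719, -0.0011,  0.0002]))
```

```bash
python3 -m jog '[-0.02,0.032,-0.0366,-0.154,0,0, -0.04,0.064,-0.0732,-0.308,0,0, -0.04,0.096,-0.1098,-0.462,0,0, -0.04,0.128,-0.1464,-0.616,0,0, -0.04,0.16,-0.183,-0.77,0,0, -0.04,0.192,-0.2196,-0.924,0,0, -0.04,0.224,-0.2562,-1.078,0,0, -0.04,0.256,-0.2928,-1.23,0,0]' 0; python3 - <<'E'
from h import *
np.set_printoptions(precision=4,suppress=True)
print(monitor.sense()["joints"]);print(goal([.4844,.1769,.1],64.2))
E
```

```text
clock: 1.15
position: [0.3031, -0.1654, 0.2499]
eef_rot: [0.036, 0.706, -0.037, 0.706]
ft_force: [1.0, -0.6, -0.4]
gripper_width: -0.0001
[-0.4997 -0.0856 -0.271   1.385   0.0001  1.1744]
(array([0.15  , 0.3592, 0.145 ]), array([-1.2238,  0.0003,  0.0003]))
```

```bash
python3 -m jog '[0,0.045,0.018,-0.153,0,0, 0,0.09,0.036,-0.306,0,0, 0.01,0.135,0.054,-0.459,0,0, 0.02,0.18,0.0725,-0.612,0,0, 0.03,0.225,0.0906,-0.765,0,0, 0.06,0.27,0.1087,-0.918,0,0, 0.09,0.315,0.1268,-1.071,0,0, 0.12,0.359,0.145,-1.224,0,0]' 0; python3 - <<'E'
from h import *
np.set_printoptions(precision=4,suppress=True)
print(monitor.sense()["joints"]);print(goal([.4844,.1769,.055],64.2))
for n in ("wrist","side"): cv2.imwrite(f"pics/{n}1.png",imaging.read_camera(n)[:,:,::-1])
E
```

```text
clock: 2.15
position: [0.486, 0.1761, 0.1289]
eef_rot: [-0.376, 0.599, 0.376, 0.599]
ft_force: [1.0, -0.6, 0.5]
gripper_width: 0.0001
[ 0.3476  0.2651 -0.1899  1.1157 -0.      0.797 ]
(array([0.0739, 0.0018, 0.    ]), array([0.0009, 0.0001, 0.0001]))
```

View pics/wrist1.png

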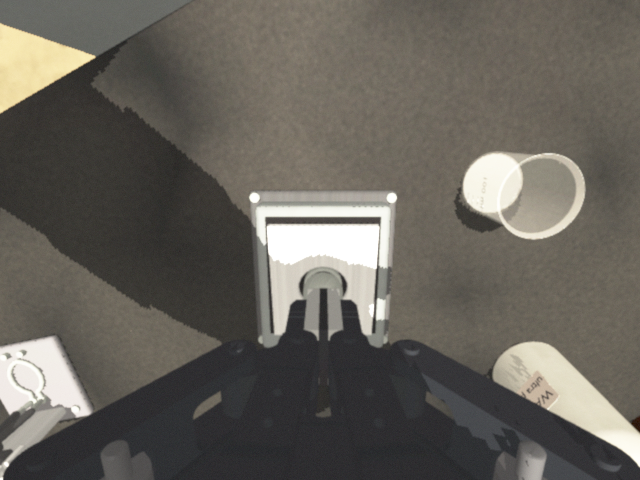

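The wrist view shows the plate square to the tool, with its raised edge at the top (row 200), the spindle at (323,285) and the beaker well off at (525,195). Descending now.

```bash
python3 -m jog '[0.03,0.002,0,0,0,0, 0.054,0.002,0,0,0,0, 0.06,0.002,0,0,0,0, 0.064,0.002,0,0,0,0, 0.067,0.002,0,0,0,0, 0.07,0.002,0,0,0,0, 0.073,0.002,0,0,0,0, 0.075,0.002,0,0,0,0]'
```

```text
clock: 3.25
position: [0.4837, 0.1754, 0.0549]
eef_rot: [-0.374, 0.6, 0.374, 0.6]
ft_force: [-0.8, -0.6, -0.3]
gripper_width: 0.0002
```

```bash
python3 -m jog '[0.001,0,0,0,0,0, 0.002,0,0,0,0,0, 0.003,0,0,0,0,0, 0.004,0,0,0,0,0, 0.005,0,0,0,0,0, 0.006,0,0,0,0,0, 0.006,0,0,0,0,0, 0.006,0,0,0,0,0]'; python3 -c "
from h import *
for n in ('side','scene'):
  im=imaging.read_camera(n)[:,:,::-1]; cv2.imwrite(f'pics/{n}2.png',im)
a=cv2.imread('pics/side2.png')[180:300,260:400];b=cv2.imread('pics/scene2.png')[240:360,310:450]
cv2.imwrite('pics/c2.png',np.hstack([cv2.resize(a,None,fx=2.8,fy=2.8),cv2.resize(b,None,fx=2.8,fy=2.8)]))"
```

```text
clock: 4.25
position: [0.4837, 0.1753, 0.049]
eef_rot: [-0.374, 0.6, 0.374, 0.6]
ft_force: [-0.1, 0.2, 0.5]
gripper_width: 0.0001
```

View pics/c2.png

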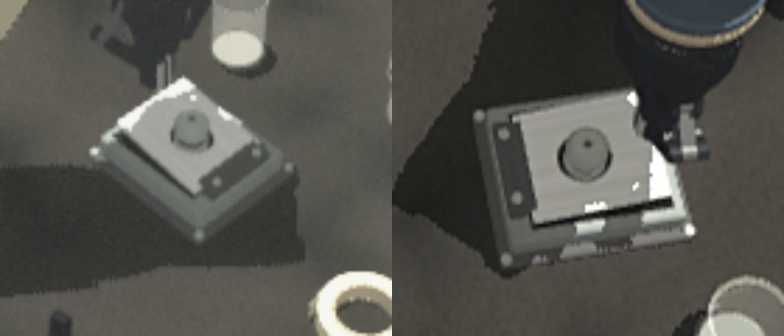

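```bash
python3 -c "
from h import *
for p in ([.4837,.1753,.035],[.4837,.1753,.049],[.5203,.1593,.06]):
  print(proj('scene',p),proj('side',p))
a=cv2.imread('pics/side2.png')[170:290,260:380];b=cv2.imread('pics/scene2.png')[250:350,350:450]
cv2.imwrite('pics/c2b.png',np.hstack([cv2.resize(a,(400,400)),cv2.resize(b,(400,400))]))"
```

```text
[398.68848884 291.97451145] [316.33539567 221.04320728]
[399.54230084 289.15911446] [316.34785715 217.01095052]
[380.05044685 290.74901412] [328.48196843 222.05084184]
```

View pics/c2b.png

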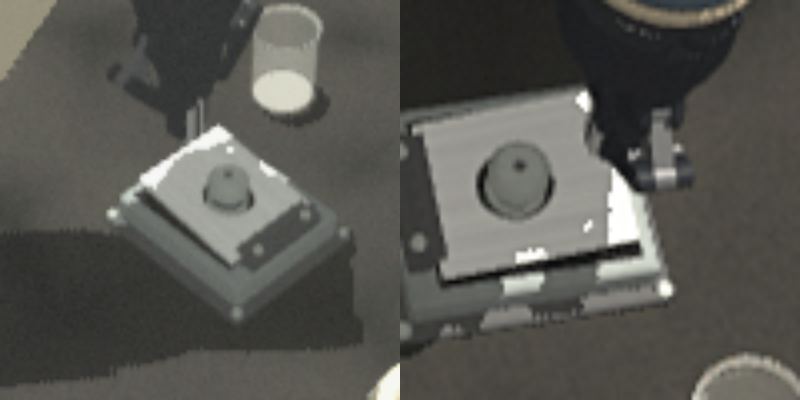

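View pics/scene2.png

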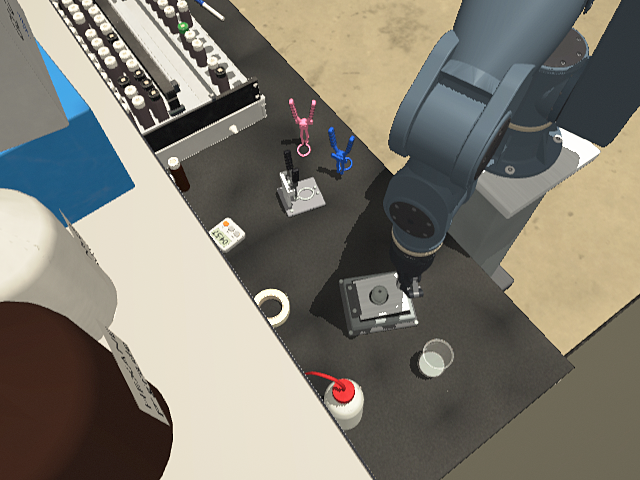

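```bash
python3 -c "
from h import *
cv2.imwrite('pics/wrist3.png',imaging.read_camera('wrist')[:,:,::-1])
s=monitor.sense();M=R.from_quat(s['eef_rot']).as_matrix()
for x in (0,.014): print(proj('wrist',s['position']+M@[x,0,0]))
u=np.array([np.cos(np.radians(-25.8)),np.sin(np.radians(-25.8)),0]);v=np.array([-u[1],u[0],0]);o=np.array([.5203,.1593,0])
for y in (-.04,0,.04):
  q=o-.052*u+y*v+np.array([0,0,.047]); print('edge',proj('wrist',q),proj('side',q))
"
```

```text
[319.42007873 286.11375174]
[319.65241238 275.48686699]
edge [242.0460281  262.49985589] [301.33496038 222.86239116]
edge [322.21481526 262.12474569] [313.37638926 214.75124361]
edge [402.40078364 261.7495551 ] [325.02659092 206.90362804]
```

View pics/wrist3.png

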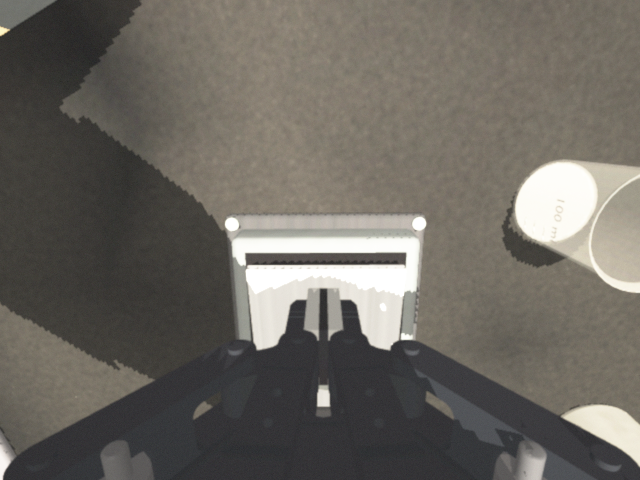

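The fingers are over the plate (tips at (323,290), plate edge at row 265) and not yet in contact. I'll keep descending in small steps and watch the force.

```bash
python3 -m jog '[0.001,0,0,0,0,0, 0.002,0,0,0,0,0, 0.003,0,0,0,0,0, 0.004,0,0,0,0,0, 0.005,0,0,0,0,0, 0.006,0,0,0,0,0, 0.006,0,0,0,0,0, 0.006,0,0,0,0,0]'
```

```text
clock: 5.4
position: [0.4837, 0.1753, 0.043]
eef_rot: [-0.374, 0.6, 0.374, 0.6]
ft_force: [-1.0, 0.6, 0.2]
gripper_width: -0.0001
```

```bash
python3 -c "
from h import *
w=imaging.read_camera('wrist')[:,:,::-1];d=imaging.read_camera('side')[:,:,::-1]
cv2.imwrite('pics/c4.png',np.hstack([cv2.resize(w[200:360,230:420],(475,400)),cv2.resize(d[160:260,280:360],(320,400),interpolation=cv2.INTER_CUBIC)]))
"
```

```text
(no output)
```

View pics/c4.png

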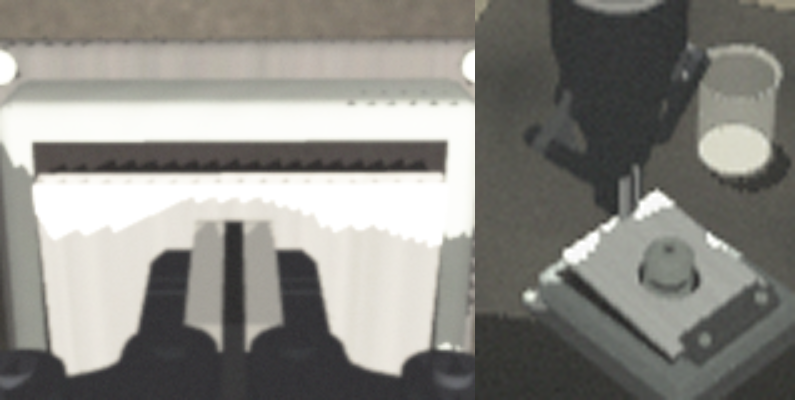

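```bash
python3 -m jog '[0.001,0,0,0,0,0, 0.002,0,0,0,0,0, 0.003,0,0,0,0,0, 0.004,0,0,0,0,0, 0.005,0,0,0,0,0, 0.006,0,0,0,0,0, 0.007,0,0,0,0,0, 0.008,0,0,0,0,0]'
```

```text
clock: 6.5
position: [0.4837, 0.1753, 0.0349]
eef_rot: [-0.374, 0.6, 0.374, 0.6]
ft_force: [-0.8, 0.0, 0.8]
gripper_width: 0.0
```

```bash
python3 -c "
from h import *
w=imaging.read_camera('wrist')[:,:,::-1];d=imaging.read_camera('side')[:,:,::-1]
print(proj('side',[.4837,.1753,.0349]),proj('wrist',[.4837,.1753,.0349]))
cv2.imwrite('pics/c5.png',np.hstack([cv2.resize(w[200:360,230:420],(475,400)),cv2.resize(d[160:260,280:360],(320,400),interpolation=cv2.INTER_CUBIC)]))
"
```

```text
[316.33530749 221.07174035] [319.45704482 286.26499859]
```

View pics/c5.png

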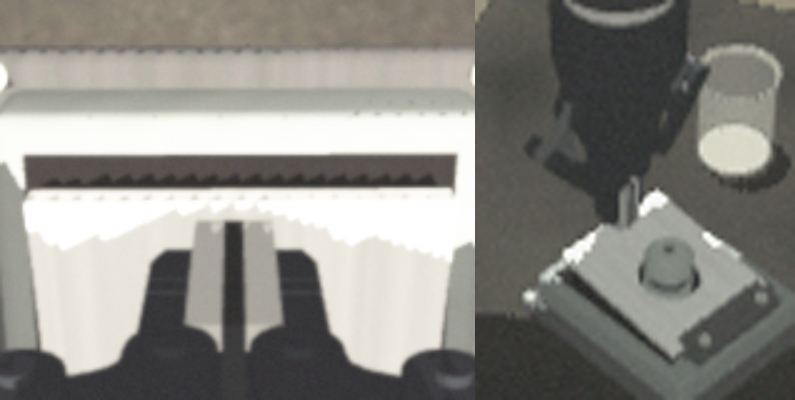

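```bash
python3 -m jog '[0.001,0,0,0,0,0, 0.002,0,0,0,0,0, 0.003,0,0,0,0,0, 0.004,0,0,0,0,0, 0.005,0,0,0,0,0, 0.006,0,0,0,0,0, 0.007,0,0,0,0,0, 0.008,0,0,0,0,0]'
```

```text
clock: 7.6
position: [0.4837, 0.1754, 0.0269]
eef_rot: [-0.374, 0.6, 0.374, 0.6]
ft_force: [-0.6, 0.2, 0.7]
gripper_width: 0.0002
```

```bash
python3 -c "
from h import *
w=imaging.read_camera('wrist')[:,:,::-1];d=imaging.read_camera('side')[:,:,::-1]
s=monitor.sense();print(s['ft_force'],s['torque'],s['joints'])
cv2.imwrite('pics/c6.png',np.hstack([cv2.resize(w[200:360,230:420],(475,400)),cv2.resize(d[160:260,280:360],(320,400),interpolation=cv2.INTER_CUBIC)]))
"
```

```text
[-0.25556545 -0.13224378  0.99140079] [ 0.05194894 -0.00433573  0.00873757] [ 3.47683816e-01  3.51773618e-01 -3.56084211e-01  8.63091127e-01
  1.53967557e-04  8.02485340e-01]
```

View pics/c6.png

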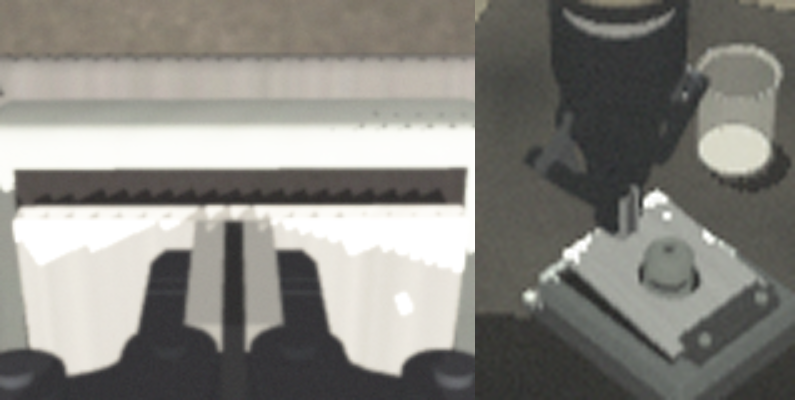

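```bash
python3 -m jog '[0.0005,0,0,0,0,0, 0.001,0,0,0,0,0, 0.0015,0,0,0,0,0, 0.002,0,0,0,0,0, 0.0025,0,0,0,0,0, 0.003,0,0,0,0,0, 0.0035,0,0,0,0,0, 0.004,0,0,0,0,0]'
```

```text
clock: 8.7
position: [0.4837, 0.1754, 0.0229]
eef_rot: [-0.374, 0.6, 0.374, 0.6]
ft_force: [-1.6, 0.9, 2.9]
gripper_width: -0.0
```

```bash
python3 -m jog '[0.001,0,0,0,0,0, 0.002,0,0,0,0,0, 0.003,0,0,0,0,0, 0.004,0,0,0,0,0, 0.005,0,0,0,0,0, 0.006,0,0,0,0,0, 0.006,0,0,0,0,0, 0.006,0,0,0,0,0]'
```

```text
clock: 9.7
position: [0.4839, 0.1752, 0.0169]
eef_rot: [-0.374, 0.6, 0.374, 0.6]
ft_force: [0.3, -0.4, -0.6]
gripper_width: 0.0002
```

```bash
python3 -m jog '[0.0005,0,0,0,0,0, 0.001,0,0,0,0,0, 0.0015,0,0,0,0,0, 0.002,0,0,0,0,0, 0.0025,0,0,0,0,0, 0.003,0,0,0,0,0, 0.0035,0,0,0,0,0, 0.004,0,0,0,0,0]'; python3 -c "
from h import *
w=imaging.read_camera('wrist')[:,:,::-1];d=imaging.read_camera('side')[:,:,::-1]
s=monitor.sense();print(s['ft_force'])
cv2.imwrite('pics/c7.png',np.hstack([cv2.resize(w[200:360,230:420],(475,400)),cv2.resize(d[160:260,280:360],(320,400),interpolation=cv2.INTER_CUBIC)]))
"
```

```text
clock: 10.7
position: [0.4838, 0.1754, 0.0134]
eef_rot: [-0.374, 0.6, 0.374, 0.6]
ft_force: [-2.9, -1.6, 13.7]
gripper_width: -0.0001
[-2.51898263 -1.07720998  9.52053008]
```

View pics/c7.png

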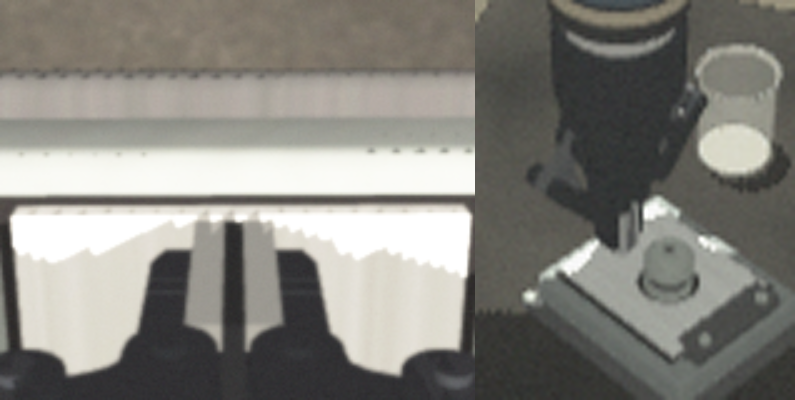

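```bash
python3 -m jog '[0.0005,0,0,0,0,0, 0.001,0,0,0,0,0, 0.001,0,0,0,0,0, -0.03,0,0,0,0,0, -0.07,0,0,0,0,0, -0.12,0,0,0,0,0, -0.17,0,0,0,0,0, -0.2,0,0,0,0,0]' 1; python3 - <<'E'
from h import *
np.set_printoptions(precision=4,suppress=True)
cv2.imwrite('pics/side8.png',imaging.read_camera('side')[:,:,::-1])
cv2.imwrite('pics/wrist8.png',imaging.read_camera('wrist')[:,:,::-1])
print(monitor.sense()["joints"]);print(goal([.5187,-.1432,.19],76.3))
E
```

```text
clock: 11.8
position: [0.4839, 0.1753, 0.215]
eef_rot: [-0.374, 0.599, 0.374, 0.6]
ft_force: [0.6, 0.2, -0.6]
gripper_width: 0.0855
[ 0.3476  0.2169 -0.0266  1.3228  0.0001  0.8025]
(array([ 0.0255, -0.1704, -0.2718]), array([-0.2157,  0.0029,  0.0034]))
```

View pics/wrist8.png

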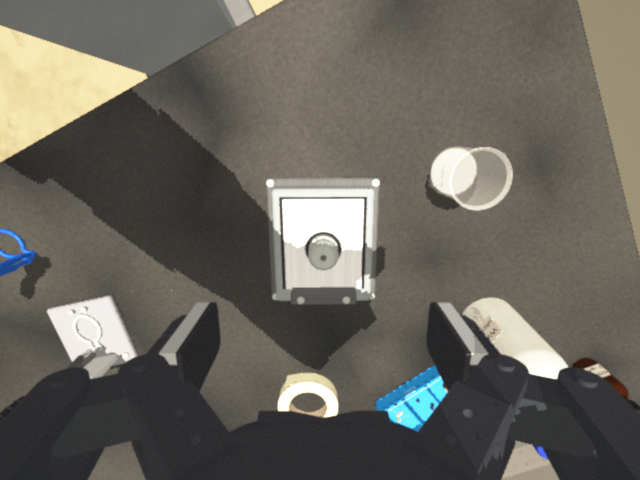

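```bash
python3 -m jog '[0,-0.024,-0.039,-0.03,0,0, 0.005,-0.048,-0.078,-0.06,0,0, 0.01,-0.073,-0.117,-0.09,0,0, 0.015,-0.098,-0.156,-0.12,0,0, 0.02,-0.123,-0.195,-0.15,0,0, 0.025,-0.147,-0.234,-0.18,0,0, 0.025,-0.1704,-0.2718,-0.216,0.003,0.003, 0.025,-0.1704,-0.2718,-0.216,0.003,0.003]' 1; python3 - <<'E'
from h import *
np.set_printoptions(precision=4,suppress=True)
cv2.imwrite('pics/wrist9.png',imaging.read_camera('wrist')[:,:,::-1])
s=monitor.sense();print(s["position"],s["joints"]);print(goal([.5187,-.1432,.19],76.3))
u=np.array([np.cos(np.radians(-13.7)),np.sin(np.radians(-13.7)),0]);v=np.array([-u[1],u[0],0]);o=np.array([.5187,-.1432,0])
for nm,q in dict(ring=o-.025*u+[0,0,.01],h1=o+v*.0305+[0,0,.148],h2=o-v*.0305+[0,0,.148],base1=o-v*.04+[0,0,.008]).items(): print(nm,proj('wrist',q))
E
```

```text
clock: 12.9
position: [0.5167, -0.1461, 0.1862]
eef_rot: [-0.435, 0.559, 0.437, 0.555]
ft_force: [-0.1, 0.2, -0.7]
gripper_width: 0.0854
[ 0.5166 -0.1447  0.1864] [-0.2715  0.2711 -0.0289  1.2766 -0.0026 -0.03  ]
(array([-0.0036, -0.0017,  0.0019]), array([-0.0024, -0.0024, -0.0059]))
ring [323.4626 188.9797]
h1 [373.6415 262.4485]
h2 [273.3517 262.637 ]
base1 [282.9833 214.1316]
```

View pics/wrist9.png

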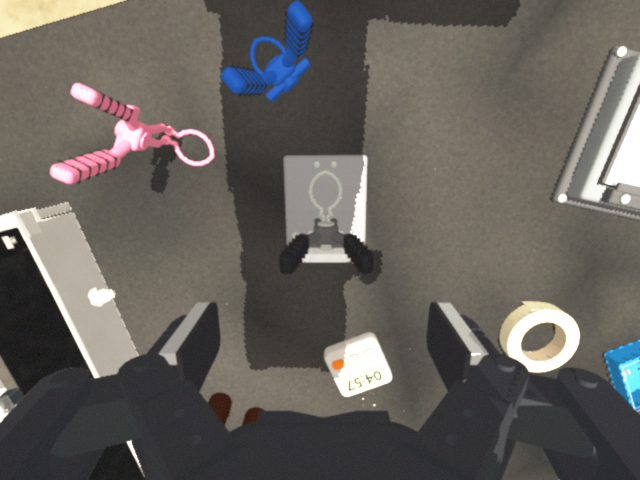

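```bash
python3 - <<'E'
from h import *
w=cv2.imread('pics/wrist9.png')
cv2.imwrite('pics/c9.png',cv2.resize(w[145:285,260:390],None,fx=4.2,fy=4.2,interpolation=cv2.INTER_CUBIC))
E
```

```text
(no output)
```

View pics/c9.png

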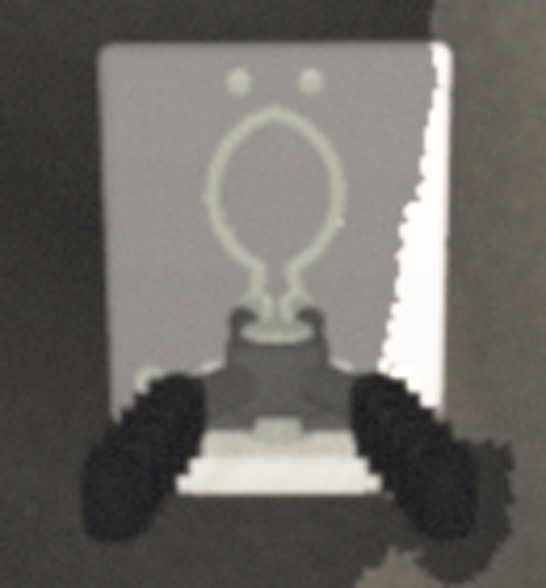

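```bash
python3 - <<'E'
from h import *
np.set_printoptions(precision=4,suppress=True)
print(goal([.5195,-.1434,.0835],76.3))
P=imaging.camera_params('wrist')
print(onz('wrist',(325.5,190.2),.01,P),onz('wrist',(326.3,265),.145,P))
E
```

```text
(array([ 0.1029, -0.0032,  0.0022]), array([-0.0024, -0.0024, -0.0059]))
[ 0.496  -0.1357  0.01  ] [ 0.5217 -0.1422  0.145 ]
```

```bash
python3 -m jog '[0.0,-0.004,0.0028,-0.002,-0.002,-0.006, 0.02,-0.004,0.0028,-0.002,-0.002,-0.006, 0.04,-0.004,0.0028,-0.002,-0.002,-0.006, 0.06,-0.004,0.0028,-0.002,-0.002,-0.006, 0.075,-0.004,0.0028,-0.002,-0.002,-0.006, 0.09,-0.004,0.0028,-0.002,-0.002,-0.006, 0.1,-0.004,0.0028,-0.002,-0.002,-0.006, 0.103,-0.004,0.0028,-0.002,-0.002,-0.006]' 1; python3 - <<'E'
from h import *
np.set_printoptions(precision=4,suppress=True)
s=monitor.sense();print(s["position"]);print(goal([.5205,-.1427,.0835],76.3))
cv2.imwrite('pics/wrist10.png',imaging.read_camera('wrist')[:,:,::-1])
d=imaging.read_camera('side')[:,:,::-1];cv2.imwrite('pics/side10.png',d[240:380,200:340])
w=cv2.imread('pics/wrist10.png')
cv2.imwrite('pics/c10.png',np.hstack([cv2.resize(w[160:480,160:500],(425,400)),cv2.resize(d[250:370,220:330],(367,400),interpolation=cv2.INTER_CUBIC)]))
E
```

```text
clock: 13.95
position: [0.5213, -0.142, 0.0843]
eef_rot: [-0.438, 0.555, 0.437, 0.556]
ft_force: [0.0, -0.4, -0.0]
gripper_width: 0.0855
[ 0.5213 -0.142   0.0843]
(array([ 0.0008,  0.0006, -0.0009]), array([ 0.0024, -0.0006,  0.002 ]))
```

View pics/c10.png

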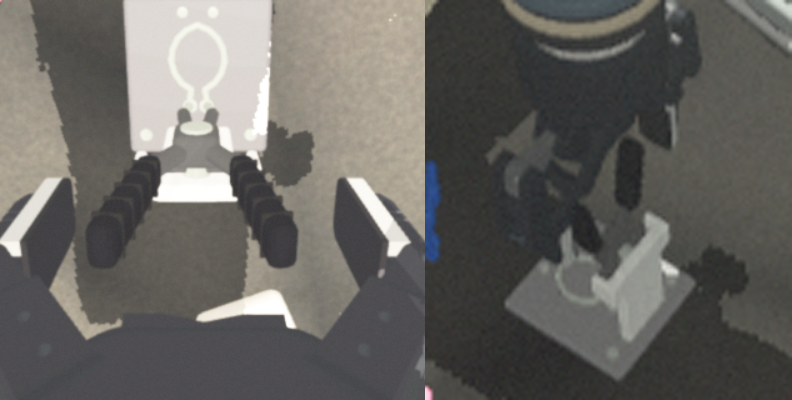

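```bash
python3 - <<'E'
from h import *
np.set_printoptions(precision=4,suppress=True)
P=imaging.camera_params('wrist');s=monitor.sense();M=R.from_quat(s["eef_rot"]).as_matrix()
f=lambda q:M.T@(q-s["position"])
for nm,px,z in [("ring",(318.4,206.4),.01),("baseL",(160+125*.8,160+100*.8),.008),("baseR",(160+270*.8,160+100*.8),.008),("hL",(160+101*.8,160+225*.8),.146),("hR",(160+284*.8,160+225*.8),.146),("scr1",(160+182*.8,170),.01),("scr2",(160+213*.8,170),.01)]:
    q=onz('wrist',px,z,P);print(nm,q,f(q))
w=cv2.imread('pics/wrist10.png');cv2.imwrite('pics/c10b.png',cv2.resize(w[150:290,240:400],None,fx=4,fy=4,interpolation=cv2.INTER_CUBIC))
E
```

```text
ring [ 0.4967 -0.1376  0.01  ] [ 0.0748  0.0255 -0.0014]
baseL [ 0.5108 -0.1838  0.008 ] [ 0.0768  0.0009 -0.043 ]
baseR [ 0.5302 -0.1038  0.008 ] [0.0768 0.0008 0.0394]
hL [ 0.5081 -0.1652  0.146 ] [-0.0612  0.0075 -0.0257]
hR [ 0.5195 -0.118   0.146 ] [-0.0612  0.0075  0.0229]
scr1 [ 0.4709 -0.14    0.01  ] [ 0.0747  0.05   -0.0098]
scr2 [ 0.4747 -0.124   0.01  ] [0.0747 0.05   0.0067]
```

View pics/c10b.png

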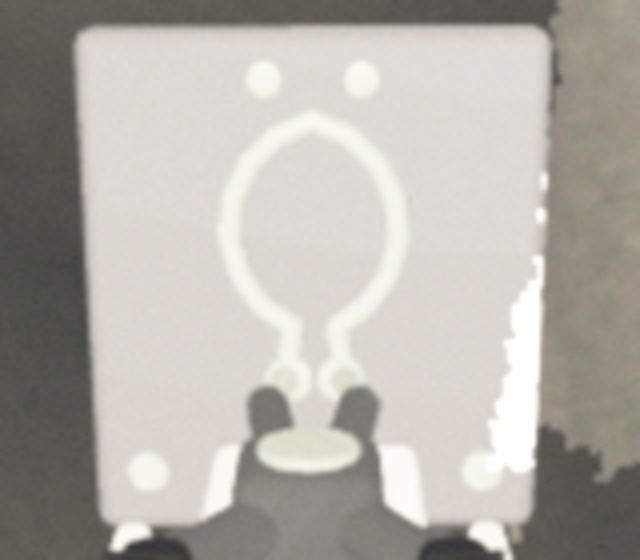

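```bash
python3 -m jog '[0,0,-0.003,0.002,0,0.002, 0,0,-0.003,0.002,0,0.002, 0,0,-0.003,0.002,0,0.002, 0,0,-0.003,0.002,0,0.002, 0,0,-0.003,0.002,0,0.002, 0,0,-0.003,0.002,0,0.002, 0,0,-0.003,0.002,0,0.002, 0,0,-0.003,0.002,0,0.002]' 0; python3 - <<'E'
from h import *
np.set_printoptions(precision=4,suppress=True)
s=monitor.sense();print(s["position"])
cv2.imwrite('pics/wrist11.png',imaging.read_camera('wrist')[:,:,::-1])
E
```

```text
clock: 15.05
position: [0.5236, -0.1466, 0.0881]
eef_rot: [-0.439, 0.555, 0.434, 0.557]
ft_force: [0.2, -3.4, 20.5]
gripper_width: 0.0302
[ 0.5236 -0.1466  0.0881]
```

View pics/wrist11.png

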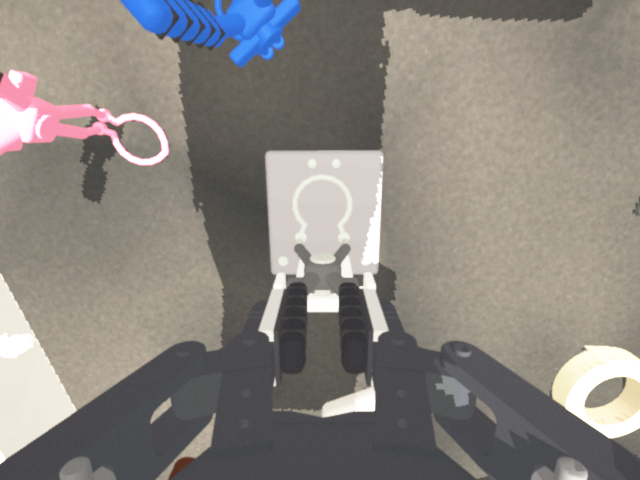

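```bash
python3 -m jog '[-0.004,0,0,0,0,0, -0.008,0,0,0,0,0, -0.012,0,0,0,0,0, -0.018,0,0,0,0,0, -0.026,0,0,0,0,0, -0.036,0,0,0,0,0, -0.048,0,0,0,0,0, -0.06,0,0,0,0,0]'; python3 - <<'E'
from h import *
np.set_printoptions(precision=4,suppress=True)
s=monitor.sense();print(s["position"],s["joints"]);M=R.from_quat(s["eef_rot"]).as_matrix();print(M)
cv2.imwrite('pics/wrist12.png',imaging.read_camera('wrist')[:,:,::-1])
cv2.imwrite('pics/side12.png',imaging.read_camera('side')[:,:,::-1])
E
```

```text
clock: 16.1
position: [0.5209, -0.145, 0.1459]
eef_rot: [-0.437, 0.556, 0.436, 0.556]
ft_force: [-0.3, 0.2, -2.5]
gripper_width: 0.0302
[ 0.5209 -0.145   0.1459] [-0.2711  0.2928 -0.1045  1.1725 -0.0006 -0.0324]
[[ 0.0009 -0.9716  0.2365]
 [-0.0008  0.2365  0.9716]
 [-1.     -0.001  -0.0006]]
```

View pics/wrist12.png

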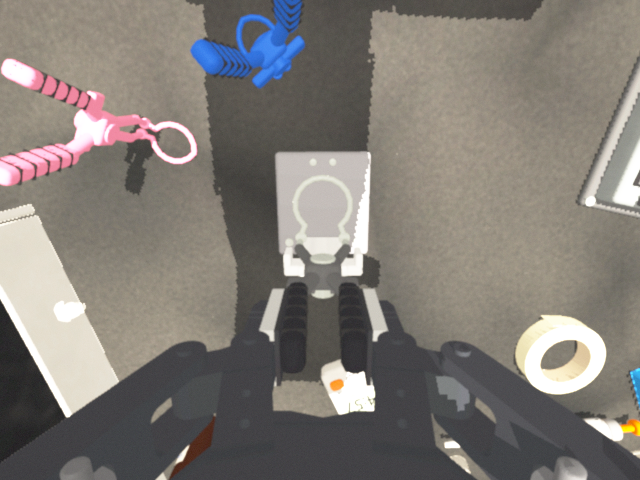

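View pics/side12.png

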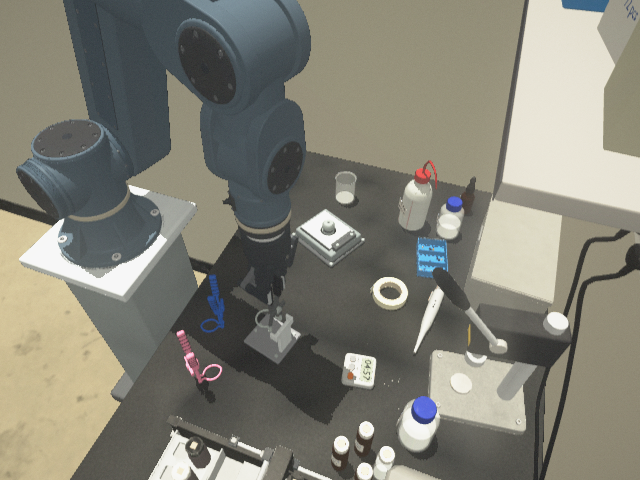

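```bash
python3 - <<'E'
from h import *
np.set_printoptions(precision=4,suppress=True)
s=monitor.sense();print(s["position"]);M=R.from_quat(s["eef_rot"]).as_matrix();P=imaging.camera_params('wrist')
q=onz('wrist',(322.5,205),s["position"][2]-.0781,P);print(M.T@(q-s["position"]))
print(goal([.541,.173,.175],124))
w=cv2.imread('pics/wrist12.png');cv2.imwrite('pics/c12.png',cv2.resize(w[150:310,250:400],None,fx=4,fy=3.7,interpolation=cv2.INTER_CUBIC))
E
```

```text
[ 0.5217 -0.1452  0.1466]
[0.078  0.0258 0.0014]
(array([-0.0288,  0.0564,  0.3137]), array([-0.8322, -0.0019,  0.0027]))
```

View pics/c12.png

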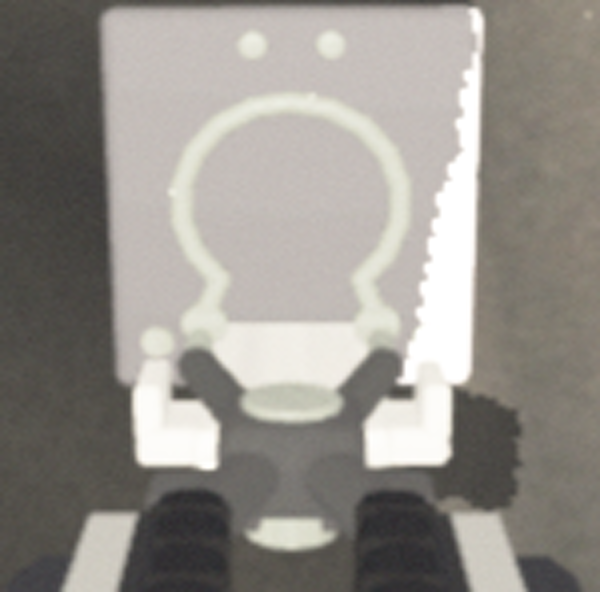

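```bash
python3 -m jog '[-0.015,0,0.01,-0.03,0,0, -0.029,0.003,0.03,-0.09,0,0, -0.029,0.008,0.06,-0.17,0,0, -0.029,0.014,0.095,-0.26,0,0, -0.029,0.021,0.13,-0.35,0,0, -0.029,0.028,0.165,-0.44,0,0, -0.029,0.035,0.2,-0.53,0,0, -0.029,0.041,0.235,-0.62,0,0]'; python3 - <<'E'
from h import *
np.set_printoptions(precision=4,suppress=True)
print(goal([.541,.173,.175],124))
E
```

```text
clock: 17.2
position: [0.5362, 0.0957, 0.1746]
eef_rot: [0.587, -0.394, -0.587, -0.394]
ft_force: [-0.8, -0.1, -1.0]
gripper_width: 0.0299
(array([-0.0005, -0.0337,  0.0698]), array([-0.2058, -0.0008,  0.0008]))
```

```bash
python3 -m jog '[0,-0.008,0.018,-0.05,0,0, 0,-0.017,0.035,-0.1,0,0, 0,-0.025,0.051,-0.15,0,0, 0,-0.031,0.064,-0.19,0,0, 0,-0.0337,0.07,-0.206,0,0, 0,-0.0337,0.07,-0.206,0,0, 0,-0.0337,0.07,-0.206,0,0, 0,-0.0337,0.07,-0.206,0,0]'; python3 - <<'E'
from h import *
np.set_printoptions(precision=4,suppress=True)
s=monitor.sense();print(s["position"],s["joints"]);P=imaging.camera_params('wrist')
for n in ('wrist','side','scene'): cv2.imwrite(f'pics/{n}14.png',imaging.read_camera(n)[:,:,::-1])
s=monitor.sense();print(s["position"])
print(goal([.541,.173,.175],124))
print(proj('wrist',[.5203,.1593,.06],P))
w=cv2.imread('pics/wrist14.png');d=cv2.imread('pics/side14.png');e=cv2.imread('pics/scene14.png')
cv2.imwrite('pics/c14.png',np.hstack([cv2.resize(d[130:260,270:400],(390,390)),cv2.resize(e[220:350,310:440],(390,390))]))
E
```

```text
clock: 18.2
position: [0.5418, 0.1701, 0.1737]
eef_rot: [0.623, -0.334, -0.623, -0.334]
ft_force: [-0.8, 0.2, -1.4]
gripper_width: 0.0302
[0.5418 0.1701 0.1737] [ 0.3047  0.325   0.0156  1.2612 -0.0009 -0.2817]
[0.5418 0.1703 0.1737]
(array([-0.0013, -0.0008,  0.0027]), array([-0.0067, -0.0009,  0.0001]))
[325.909  197.2993]
```

View pics/wrist14.png

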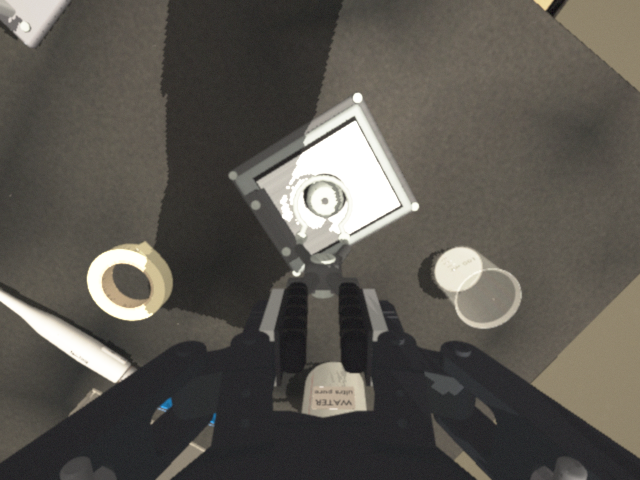

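View pics/c14.png

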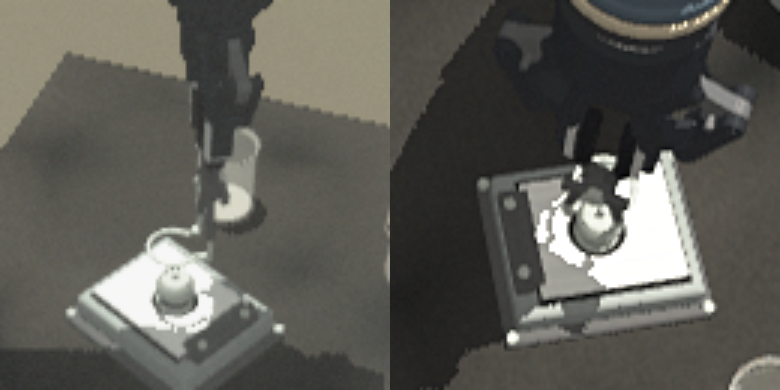

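```bash
python3 - <<'E'
import cv2
w=cv2.imread('pics/wrist14.png');cv2.imwrite('pics/c14w.png',cv2.resize(w[150:290,250:400],None,fx=5,fy=4.2,interpolation=cv2.INTER_CUBIC)[:, :])
d=cv2.imread('pics/side14.png');cv2.imwrite('pics/c14s.png',cv2.resize(d[185:265,290:390],None,fx=7,fy=7,interpolation=cv2.INTER_CUBIC))
E
```

```text
(no output)
```

View pics/c14w.png

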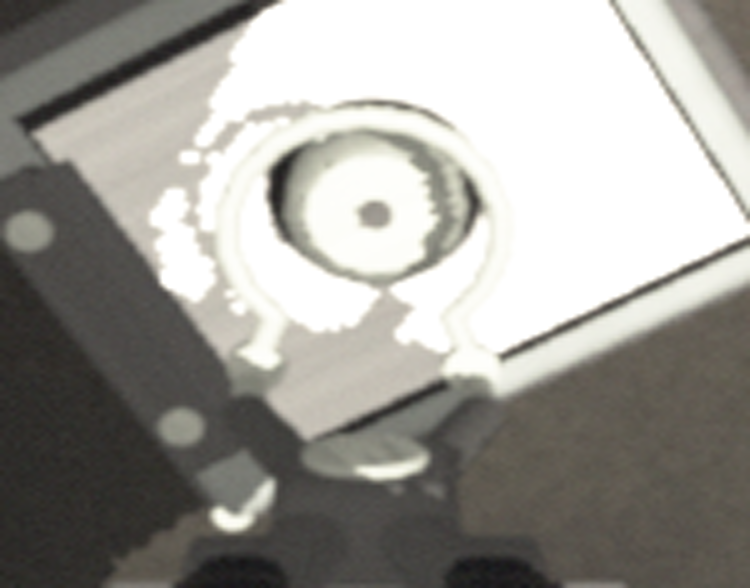

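View pics/c14s.png

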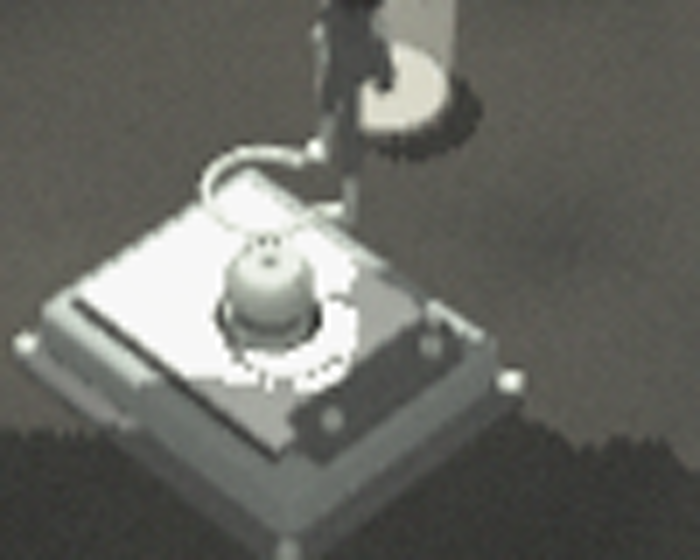

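```bash
python3 - <<'E'
from h import *
np.set_printoptions(precision=4,suppress=True)
P=imaging.camera_params('wrist');s=monitor.sense();M=R.from_quat(s["eef_rot"]).as_matrix()
print(s["position"])
rw=ray('wrist',(322.6,202.9),P);rs=ray('side',(329.3,212.1));print('ring tri',tri(rw,rs))
print('spin tri',tri(ray('wrist',(324.8,200.7),P),ray('side',(328.3,222.1))))
sp=onz('wrist',(324.8,200.7),.06,P)
for z in (.093,.0962,.099):
  r=onz('wrist',(322.6,202.9),z,P); print(z,r,sp,'tool corr',M.T@(sp-r))
print(M)
E
```

```text
[0.5418 0.1703 0.1737]
ring tri (array([0.5211, 0.1568, 0.0952]), np.float64(0.002553428762667301))
spin tri (array([0.5215, 0.1594, 0.0607]), np.float64(0.0032945404297314474))
0.093 [0.5203 0.1564 0.093 ] [0.5231 0.1603 0.06  ] tool corr [ 0.033  -0.0045  0.0017]
0.0962 [0.5198 0.156  0.0962] [0.5231 0.1603 0.06  ] tool corr [ 0.0362 -0.0051  0.0017]
0.099 [0.5193 0.1557 0.099 ] [0.5231 0.1603 0.06  ] tool corr [ 0.039  -0.0056  0.0017]
[[ 0.0006 -0.8328 -0.5536]
 [-0.0007 -0.5536  0.8328]
 [-1.     -0.0001 -0.0009]]
```

```bash
python3 -m jog '[0,-0.0025,0.001,0,0,0, 0,-0.0048,0.0018,0,0,0, 0.008,-0.0048,0.0018,0,0,0, 0.016,-0.0048,0.0018,0,0,0, 0.022,-0.0048,0.0018,0,0,0, 0.026,-0.0048,0.0018,0,0,0, 0.026,-0.0048,0.0018,0,0,0, 0.026,-0.0048,0.0018,0,0,0]'; python3 - <<'E'
from h import *
s=monitor.sense();print(s["position"],s["ft_force"])
P=imaging.camera_params('wrist')
for n in ('wrist','side'): cv2.imwrite(f'pics/{n}15.png',imaging.read_camera(n)[:,:,::-1])
w=cv2.imread('pics/wrist15.png');cv2.imwrite('pics/c15w.png',cv2.resize(w[150:270,255:395],None,fx=5,fy=5,interpolation=cv2.INTER_CUBIC)[:, :])
d=cv2.imread('pics/side15.png');cv2.imwrite('pics/c15s.png',cv2.resize(d[185:265,290:390],None,fx=7,fy=7,interpolation=cv2.INTER_CUBIC))
E
```

```text
clock: 19.35
position: [0.5449, 0.1747, 0.1479]
eef_rot: [0.624, -0.334, -0.623, -0.334]
ft_force: [-1.0, 0.1, -1.3]
gripper_width: 0.0299
[0.54491688 0.17473966 0.14788886] [-1.02789438  0.0756085  -1.33383797]
```

View pics/c15w.png

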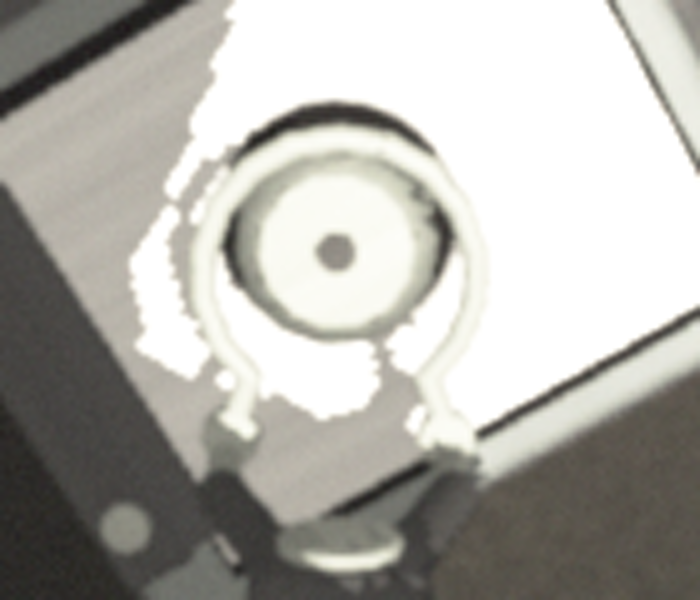

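View pics/c15s.png

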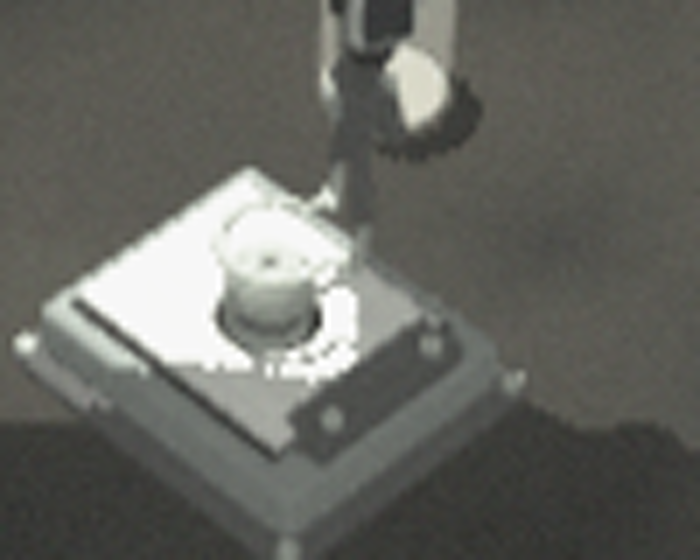

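```bash
python3 - <<'E'
from h import *
np.set_printoptions(precision=4,suppress=True)
P=imaging.camera_params('wrist');s=monitor.sense();M=R.from_quat(s["eef_rot"]).as_matrix()
print(s["position"])
sp=onz('wrist',(322.5,200.3),.06,P);print(sp)
for z in (.068,.0704,.072):
  r=onz('wrist',(322.9,203.2),z,P); print(z,r,'tool corr',M.T@(sp-r))
print('ring outer dia px 295/5=59; bore 47.6..: bore depth',.034*354.9/47.6)
E
```

```text
[0.545  0.1748 0.148 ]
[0.5231 0.1605 0.06  ]
0.068 [0.5234 0.1611 0.068 ] tool corr [ 0.008   0.0006 -0.0003]
0.0704 [0.523  0.1608 0.0704] tool corr [ 0.0104  0.0001 -0.0003]
0.072 [0.5228 0.1607 0.072 ] tool corr [ 0.012  -0.0002 -0.0003]
ring outer dia px 295/5=59; bore 47.6..: bore depth 0.2535
```

```bash
python3 - <<'E'
from h import *
np.set_printoptions(precision=4,suppress=True)
w=cv2.imread('pics/wrist15.png');cv2.imwrite('pics/c15x.png',cv2.resize(w[165:240,285:360],None,fx=8,fy=8,interpolation=cv2.INTER_LANCZOS4))
E
```

```text
(no output)
```

View pics/c15x.png

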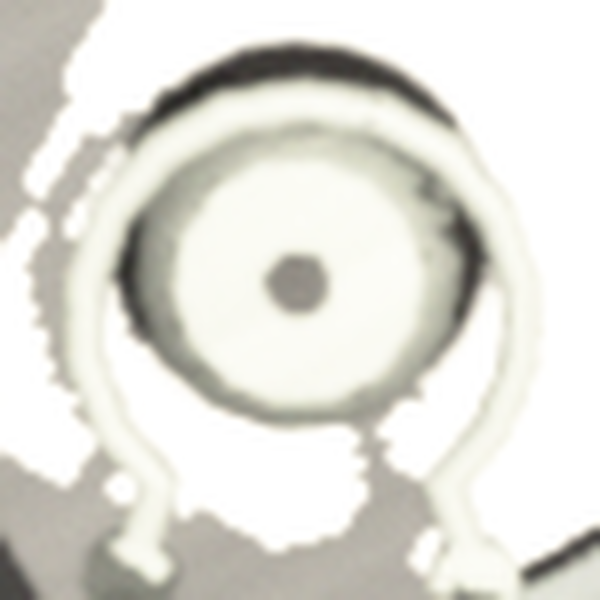

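```bash
python3 - <<'E'
from h import *
np.set_printoptions(precision=4,suppress=True)
P=imaging.camera_params('wrist');s=monitor.sense();M=R.from_quat(s["eef_rot"]).as_matrix()
f=lambda x,y,z:M.T@(onz('wrist',(285+x/8-.5+.06,165+y/8-.5+.06),z,P)-s["position"])
def fit(pts,z):
    q=np.array([f(x,y,z)[1:] for x,y in pts]);A=np.c_[2*q,np.ones(len(q))];c=np.linalg.lstsq(A,(q**2).sum(1),rcond=None)[0]
    return c[:2],np.sqrt(c[2]+c[:2]@c[:2])
O=[(295,80),(65,310),(542,310),(130,150),(460,135),(100,440),(505,430)]
I=[(295,120),(103,310),(500,310),(130,410),(475,405)]
for z in (.068,.0704,.073): print(z,fit(O,z+.002),fit(I,z+.002))
print(f(297,283,.06),f(298.5,280,.06),fit([(175,280),(422,280),(298,155),(298,405)],.06))
E
```

```text
0.068 (array([0.0251, 0.0002]), np.float64(0.020579040065611065)) (array([0.0252, 0.0001]), np.float64(0.017079244295322187))
0.0704 (array([0.0256, 0.0002]), np.float64(0.020375272096486853)) (array([0.0256, 0.0002]), np.float64(0.01691013033698694))
0.073 (array([0.0261, 0.0002]), np.float64(0.02015452346326891)) (array([0.0261, 0.0002]), np.float64(0.01672692354879047))
[ 0.0879  0.0264 -0.0003] [ 0.0879  0.0267 -0.0001] (array([ 0.0265, -0.0001]), np.float64(0.011202260245153639))
```

```bash
python3 -m jog '[0,0.001,-0.0003,0,0,0, 0.002,0.001,-0.0003,0,0,0, 0.004,0.001,-0.0003,0,0,0, 0.006,0.001,-0.0003,0,0,0, 0.008,0.001,-0.0003,0,0,0, 0.01,0.001,-0.0003,0,0,0, 0.012,0.001,-0.0003,0,0,0, 0.012,0.001,-0.0003,0,0,0]'; python3 - <<'E'
from h import *
s=monitor.sense();print(s["position"],s["ft_force"],s["torque"])
w=imaging.read_camera('wrist')[:,:,::-1];d=imaging.read_camera('side')[:,:,::-1]
s=monitor.sense();print(s["position"])
cv2.imwrite('pics/wrist16.png',w);cv2.imwrite('pics/side16.png',d)
cv2.imwrite('pics/c16.png',np.hstack([cv2.resize(w[165:240,285:360],(500,500),interpolation=cv2.INTER_CUBIC),cv2.resize(d[195:255,300:336],(300,500),interpolation=cv2.INTER_CUBIC)]))
E
```

```text
clock: 20.45
position: [0.544, 0.1739, 0.1355]
eef_rot: [0.623, -0.334, -0.623, -0.334]
ft_force: [0.2, 1.0, -1.8]
gripper_width: 0.0299
[0.54400132 0.17386092 0.13547443] [ 0.21603429  0.98017393 -1.77995583] [-0.01596834 -0.00115461  0.04208567]
[0.54413069 0.17388696 0.13566858]
```

View pics/c16.png

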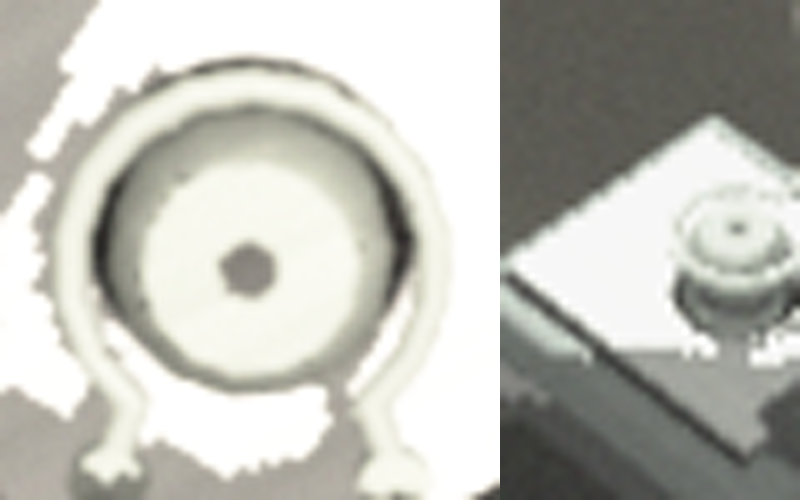

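```bash
python3 - <<'E'
from h import *
np.set_printoptions(precision=4,suppress=True)
P=imaging.camera_params('wrist');s=monitor.sense();M=R.from_quat(s["eef_rot"]).as_matrix();k=500/75
f=lambda x,y,z:M.T@(onz('wrist',(285+x/k-.42,165+y/k-.42),z,P)-s["position"])
def fit(pts,z):
    q=np.array([f(x,y,z)[1:] for x,y in pts]);A=np.c_[2*q,np.ones(len(q))];c=np.linalg.lstsq(A,(q**2).sum(1),rcond=None)[0]
    return c[:2],np.sqrt(c[2]+c[:2]@c[:2])
O=[(245,67),(54,255),(449,255),(110,125),(385,115),(80,365),(420,365)]
I=[(245,103),(90,255),(415,255),(130,150),(370,145)]
for z in (.0555,.0575): print(z,fit(O,z+.002),fit(I,z+.002))
print(f(248,268,.06),fit([(140,268),(360,268),(250,162),(250,375)],.06))
E
```

```text
0.0555 (array([0.0248, 0.0002]), np.float64(0.020647656562322616)) (array([0.0252, 0.0003]), np.float64(0.016964435701739906))
0.0575 (array([0.0252, 0.0002]), np.float64(0.020477477323428923)) (array([0.0256, 0.0003]), np.float64(0.01682461379278534))
[ 0.0757  0.0253 -0.0001] (array([0.0251, 0.0001]), np.float64(0.011214813705488156))
```

```bash
python3 -m jog '[0.001,0,0,0,0,0, 0.0025,0,0,0,0,0, 0.004,0,0,0,0,0, 0.0055,0,0,0,0,0, 0.007,0,0,0,0,0, 0.0085,0,0,0,0,0, 0.01,0,0,0,0,0, 0.01,0,0,0,0,0]'
```

```text
clock: 21.55
position: [0.544, 0.1739, 0.1255]
eef_rot: [0.624, -0.334, -0.623, -0.334]
ft_force: [-0.1, -1.0, -1.8]
gripper_width: 0.0299
```

No lateral contact. I'll go down the last 6.5 mm and check.

```bash
python3 -m jog '[0.001,0,0,0,0,0, 0.002,0,0,0,0,0, 0.003,0,0,0,0,0, 0.004,0,0,0,0,0, 0.005,0,0,0,0,0, 0.006,0,0,0,0,0, 0.0062,0,0,0,0,0, 0.0062,0,0,0,0,0]';python3 - <<'E'
from h import *
s=monitor.sense();print(s["position"],s["ft_force"],s["torque"])
w=imaging.read_camera('wrist')[:,:,::-1];d=imaging.read_camera('side')[:,:,::-1];e=imaging.read_camera('scene')[:,:,::-1]
cv2.imwrite('pics/wrist17.png',w);cv2.imwrite('pics/side17.png',d);cv2.imwrite('pics/scene17.png',e)
cv2.imwrite('pics/c17.png',np.hstack([cv2.resize(w[165:240,285:360],(400,400),interpolation=cv2.INTER_CUBIC),cv2.resize(d[205:245,308:348],(400,400),interpolation=cv2.INTER_CUBIC)]))
cv2.imwrite('pics/c17e.png',np.hstack([cv2.resize(e[230:340,330:430],(364,400),interpolation=cv2.INTER_CUBIC),cv2.resize(d[130:260,270:400],(400,400))]))
E
```

```text
clock: 22.55
position: [0.5441, 0.1739, 0.1195]
eef_rot: [0.624, -0.334, -0.623, -0.334]
ft_force: [-0.3, -0.2, -2.2]
gripper_width: 0.0298
[0.54413767 0.1739148  0.11947614] [-0.25419837 -0.19114412 -2.23510336] [-0.02740537 -0.04139335 -0.01901788]
```

View pics/c17.png

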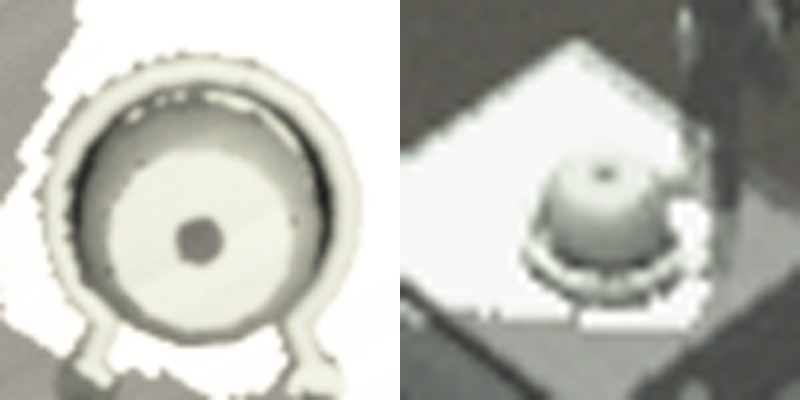

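View pics/c17e.png

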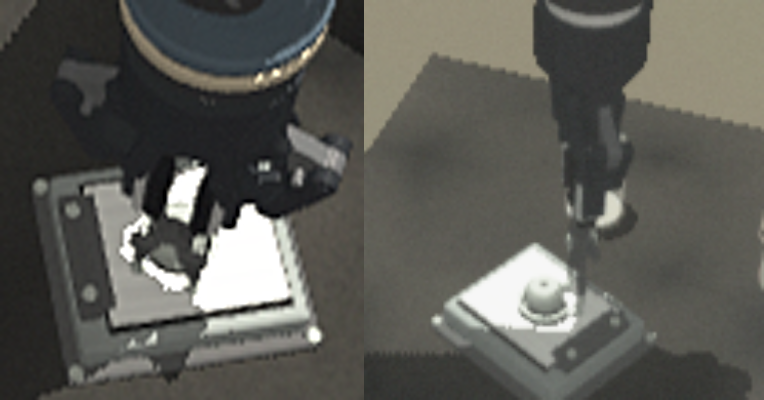

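```bash
python3 - <<'E'
from h import *
np.set_printoptions(precision=4,suppress=True)
V=imaging.camera_params('side')['view'];cam=-V[:3,:3].T@V[:3,3]
o=np.array([.5203,.1593,0]);h=cam-o;h[2]=0;h/=np.linalg.norm(h)
print('dot',proj('side',o+[0,0,.06]))
for z in (.037,.039,.041,.043,.045):
  print(z,'front outer top',proj('side',o+.0205*h+[0,0,z+.002]),'front outer bottom',proj('side',o+.0205*h+[0,0,z-.002]))
P=imaging.camera_params('wrist');s=monitor.sense();M=R.from_quat(s["eef_rot"]).as_matrix();k=400/75
f=lambda x,y,z:M.T@(onz('wrist',(285+x/k-.4,165+y/k-.4),z,P)-s["position"])
def fit(pts,z):
    q=np.array([f(x,y,z)[1:] for x,y in pts]);A=np.c_[2*q,np.ones(len(q))];c=np.linalg.lstsq(A,(q**2).sum(1),rcond=None)[0]
    return c[:2],np.sqrt(c[2]+c[:2]@c[:2])
O=[(203,57),(44,205),(360,205),(90,100),(310,95),(65,290),(340,290)]
I=[(203,87),(73,205),(333,205),(110,115),(295,115)]
for z in (.0395,.0415): print(z,fit(O,z+.002),fit(I,z+.002))
print(f(200,241,.06),fit([(107,240),(295,240),(200,150),(200,331)],.06))
d=cv2.imread('pics/side17.png');cv2.imwrite('pics/c17z.png',cv2.resize(d[212:242,313:348],None,fx=20,fy=20,interpolation=cv2.INTER_NEAREST))
E
```

```text
dot [328.482  222.0508]
0.037 front outer top [328.0947 234.4096] front outer bottom [328.059  235.5488]
0.039 front outer top [328.1126 233.8376] front outer bottom [328.0768 234.98  ]
0.041 front outer top [328.1306 233.2641] front outer bottom [328.0947 234.4096]
0.043 front outer top [328.1486 232.689 ] front outer bottom [328.1126 233.8376]
0.045 front outer top [328.1667 232.1123] front outer bottom [328.1306 233.2641]
0.0395 (array([0.0247, 0.0004]), np.float64(0.020593142441051454)) (array([0.025 , 0.0004]), np.float64(0.016992870657500693))
0.0415 (array([0.0251, 0.0004]), np.float64(0.020423285345411362)) (array([0.0253, 0.0004]), np.float64(0.016852709452636894))
[0.0595 0.0252 0.0001] (array([0.0251, 0.0002]), np.float64(0.011209214109849784))
```

View pics/c17z.png

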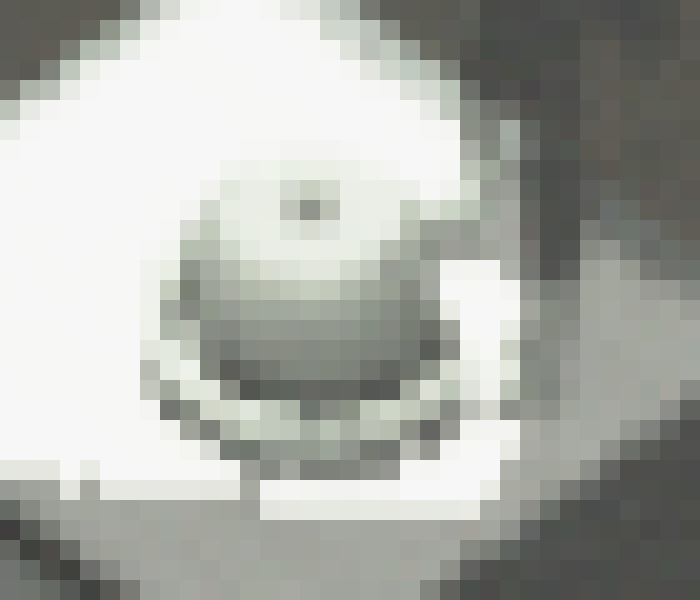

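```bash
python3 - <<'E'
from station import monitor,job_done
s=monitor.sense();print(s["clock"],s["position"],s["ft_force"],s["gripper_width"]);print(job_done())
E
```

```text
22.7 [0.54418071 0.17391957 0.11951652] [ 0.25266095  0.68517672 -2.06311752] 0.02973674310355381
the job is handed in; nothing more can be done
None
```

I pressed the cover plate flat, then took the black pliers from their stand, squeezed them to spread the ring, and lowered it over the spindle to the groove. I handed the job in at 22.7 s, with the pliers still gripped and holding the ring there.

**Last checks:**
- **Plate:** the pressing force rose to about 14 N at the stop, and the gap under the raised edge had closed in the wrist and side views.
- **Ring spread:** the wrist view gave a bore radius of about 17 mm, which is fully spread.
- **Ring position:** it was centred on the spindle within about 0.3 mm. Its height came out at 39.5–41.5 mm depending on the method, against 41 mm wanted. Even at the lowest estimate its underside is about 2 mm above the plate.
- **Forces:** there was no sign of side contact with the spindle. The wrist carried only about 2 N, roughly the pliers' weight.

**What disagreed:**
- **Fingertips:** by contact and by camera, the shut fingertips ended about 21 mm behind the reported TCP, not 14 mm ahead of it. I set the grasp height from that measurement and the ring height from the lift.
- **Grip width:** the gripper read 30 mm on the squeezed handles, where 34 mm was expected.
- **Closing force:** closing on the handles pushed down on the stand with about 20 N for a moment and raised the tool about 4 mm. That went away when I lifted the pliers.
- **Not measured:** I judged that the pliers were upright and the bystanders undisturbed only from the pictures and the unchanged ring position in the gripper.

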